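# Right the tipped tumbler and nest all three in one stack

## Task

Tidy the three steel tumblers in the middle of the bench into one nested stack on the round wooden blank, where one of them already stands. The tipped-over tumbler must first be stood upright on the bench top and let go; then take it afresh, and nest it and the other standing tumbler, in either order, squarely and fully home in the one on the blank. Set them in gently, do not drop them, keep the bottom tumbler on the blank, and do not disturb the other things on the bench; the fourth tumbler, at the very back, stays where it is.

Things in the scene. Friction and masses are not known exactly. Their poses are not given: they have to be found in the camera images.
- disc: Round wooden blank, 135 mm across and 29 mm thick, lying flat and fixed to the bench. Origin: centre of its underside.
- cup_base: Steel tumbler like the others: round, thin-walled, 82 mm tall, 68 mm over the rim, tapering to 50 mm at the foot, ~0.1 kg. Origin: centre of the foot's underside; +z along its axis to the rim. Stands loose and upright on the blank, within 20 mm of its centre. Nested fully home, a tumbler's foot and rim are 30 mm above those of the one below; the taper centres it, and it slides home.
- cup_up: Steel tumbler like the others: round, thin-walled, 82 mm tall, 68 mm over the rim, tapering to 50 mm at the foot, ~0.1 kg. Origin: centre of the foot's underside; +z along its axis to the rim. This one stands upright, loose on the bench top, left or right of the blank.
- cup_tipped: Steel tumbler like the others: round, thin-walled, 82 mm tall, 68 mm over the rim, tapering to 50 mm at the foot, ~0.1 kg. Origin: centre of the foot's underside; +z along its axis to the rim. Lies on its side on the bench across the blank from cup_up; can roll. Foot and rim touch the bench: +z rises 6 degrees; at the foot the axis is 25 mm up. Its rim points left (+y) within 25 degrees.
- sanding_block: Cork-coloured sanding block, 60x104x32 mm, loose on the bench. Origin: centre of its underside. Not to be disturbed.
- oil_bottle: Small white bottle with blue cap and label, 40 mm across, 76 mm tall, loose on the bench. Origin: centre of its underside. Not to be disturbed.
- try_square: Try square with wooden stock and steel blade, 144x95x15 mm, lying loose on the bench. Origin: centre of its underside. Not to be disturbed.
- offcut: Small wooden offcut, 35x62x21 mm, loose on the bench. Origin: centre of its underside. Not to be disturbed.
- pencil: Green flat pencil, 7x117x7 mm, lying loose on the bench. Origin: centre of its underside. Not to be disturbed.

How it is judged:
By the outcome, as a careful person would: the job done as asked, in the order asked, and still so for the second after the job is handed in, with the robot touching nothing.
It also fails if it takes over 72 s, if anything falls off the work surface, if the arm or the gripper's body presses on something with over 40 N, if the wrist force passes 120 N, or if a joint passes its speed limit or range.

## Robot

A 6-joint arm with a two-finger parallel gripper is mounted at the origin on a cart in front of the work surface, level with it; the furniture and walls round the work are solid. World frame = base frame: x ahead of the robot, y to its left, z up, the work surface at z = 0. Lengths are in m, angles in rad, forces in N, time in s.
With the tool pointing down it reaches from about 0.375 to 0.9 m from the base axis. Payload 3.1 kg.
Tool frame: the origin (TCP) lies midway between the tips of the shut fingers; the grasp point (between the pads) lies 19 mm behind it (manip.grip_depth is the distance from the TCP to the grasp point, in m); z points along the fingers, y is the line along which they close (so a half turn about z gives the same grasp; the last joint's range is limited). The gripper opens to 85 mm and grips with 20 to 120 N. Pads are 22 mm wide; open, the fingers measure 114 mm over their backs; the gripper's body (76 mm by 85 mm) begins 54 mm behind the grasp point. The pads swing forward as they close: fully open they stand 13 mm farther back than shut.
Start: joints at [-1.335, 0.527, 1.433, -0, 1.181, -0.178], TCP at [0.252, -0.572, 0.231] pointing down, gripper open.
Joint ranges: [-3.08, 3.08], [-0.75, 2.2], [0.22, 2.44], [-1.43, 4.57], [0, 2.65], [-2.85, 2.85]. Speed limits (rad/s): [2.79, 2.79, 3.14, 3.14, 3.14, 3.14].

## Interface

Orientations are given as a unit quaternion [x, y, z, w].
In Python, from station import telemetry, snapshot, manip gives the robot as it stands. The module is installed in compiled form; this text tells all that it offers.
- The arm moves only by the shell command python3 -m crank 'ROWS' [OPENING] [FORCE]. ROWS is text: rows parted by semicolons, each of 6 numbers parted by spaces: the shift along the tool's x, y, z as a fraction of full scale, then the turn, a rotation vector about the tool's x, y, z as a fraction of full scale. A call has exactly 5 rows; each row shifts and turns the commanded pose from where the row before left it, along the tool's axes as they then stand; what a row does not reach is not made up. Full scale, the value 1, is 4 cm for a shift and 90 degrees for a turn. A row lasts 1/10 s, in which the tool goes at most 50 mm and 8.59 degrees, less where a joint would pass 70% of its speed; a pose out of reach is approached as far as the arm can. A call with a number of a shift or a turn outside -1 to 1 is refused whole. A call with a gripper value outside its range is refused whole. OPENING is the opening, from -1 (shut) to 1 (fully open), set as the call begins (- or left out, the last holds). The fingers move at their own pace and stop on an object; FORCE is the grip in N (left out, the last holds). Time passes only in rows, so rows that do not move let the fingers close, or fill a call up. It gives the time, the measured TCP pose, the force, the opening and the grip force at its end, in the units of the state.
- telemetry.sense(): the state, without advancing time (a new reading comes with each control period).
- snapshot(name): name is "scene" or "top" or "wrist"; returns a dict with "image" (420x560x3 uint8, red, green, blue), "depth" (420x560 float32, m along the optical axis (not along the pixel's ray), 0 where there is no reading), "camera_matrix" (3x3 intrinsics, pixels), "rvec" (rotation vector, rad) and "tvec" (3), from world to camera coordinates, as OpenCV has them. Camera axes: x right, y down, z forward; pixel columns grow to the right and rows downward; lengths in m; the calibration is good to about 2 mm. A picture is of the moment at which its call begins.
- manip.sign_off(): hands the job in; it is judged then, once.
The state is a dict: "t": time; "q": joint angles; "qd": joint speeds; "tau": joint torques, N m; "tcp_pos": TCP position; "tool_rot": TCP orientation; "force": force on the tool from outside, world axes, zero at the start; "ft_torque": the same for the moment, N m; "finger_gap": opening from 0.0 (shut) to 1.0 (fully open); "gripper_force": force on a finger pad.
Only numpy, scipy, OpenCV 4.12 (cv2) and the standard library are available. Lean on these libraries where they do the work, as an engineer would, in place of code of your own. Each camera call takes 0.05 s, during which the arm holds its last target. There are 200 camera calls.

## Working session

There is one attempt and no reset: what is moved stays moved. The work goes in short steps, Python scripts to look and compute and a shell command to move; the robot and the scene stay as the last step left them, time stands still between calls to the robot, and variables do not carry over. Pictures are saved under pics/ and viewed, at most 10 in all, crops included, and the job is handed in when it is done.

```bash
mkdir -p pics; ls; python3 - <<'E'
from station import telemetry, snapshot, manip
import cv2,numpy as np
for n in ("scene","top"):
    s=snapshot(n); np.savez(f"pics/{n}0.npz",**s); cv2.imwrite(f"pics/{n}0.png",s["image"][:,:,::-1])
    R=cv2.Rodrigues(np.array(s["rvec"],float))[0]; print(n,(-R.T@np.ravel(s["tvec"])).round(3),R[2].round(3),np.round(s["camera_matrix"],1).tolist(),(s["depth"]>0).mean())
st=telemetry.sense(); print({k:np.round(v,3).tolist() for k,v in st.items()}, manip.grip_depth)
E
```

```text
pics
scene [-0.07   0.577  0.733] [ 0.577 -0.548 -0.605] [[396.1, 0.0, 282.4], [0.0, 396.1, 214.4], [0.0, 0.0, 1.0]] 0.9783630952380953
top [ 0.475 -0.026  1.378] [ 0.066  0.017 -0.998] [[517.5, 0.0, 285.6], [0.0, 517.5, 211.3], [0.0, 0.0, 1.0]] 0.9957908163265307
{'t': 0.1, 'q': [-1.334, 0.528, 1.434, -0.0, 1.181, -0.178], 'qd': [-0.001, -0.003, -0.005, -0.0, -0.0, -0.002], 'tau': [-0.001, -44.33, -17.859, -0.0, 0.004, 0.0], 'tcp_pos': [0.252, -0.571, 0.23], 'tool_rot': [0.979, 0.206, -0.0, -0.001], 'force': [0.431, -0.016, -0.25], 'ft_torque': [0.017, -0.033, -0.067], 'gripper_force': 0.0, 'finger_gap': 1.001} 0.0187
```

View pics/scene0.png

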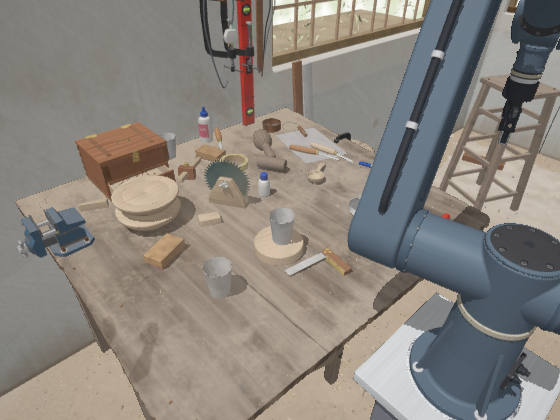

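View pics/top0.png

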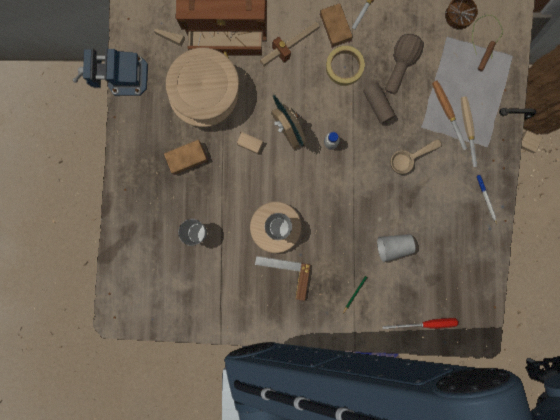

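Scene view: cup_up is at about (218,278) and cup_base on the blank at (282,226). The tipped cup is hidden behind the arm. Top view: cup_up at (193,232), cup_base at (280,228) on the blank at (275,228), and the tipped cup at (396,247) with its rim towards the left. The pencil is at (357,292) and the spoon at (410,157).

```bash
cat > h.py <<'E'
import numpy as np, cv2
from scipy.spatial.transform import Rotation as Ro
from scipy.optimize import least_squares
def cam(s):
    return cv2.Rodrigues(np.array(s["rvec"],float))[0], np.ravel(s["tvec"]).astype(float), np.array(s["camera_matrix"],float)
def cloud(s):  # HxWx3 world points from depth
    R,t,K=cam(s); d=s["depth"].astype(float); v,u=np.indices(d.shape)
    p=np.stack([(u-K[0,2])/K[0,0]*d,(v-K[1,2])/K[1,1]*d,d],-1)
    p=(p-t)@R; p[d<=0]=np.nan; return p
def onplane(s,uv,z):
    R,t,K=cam(s); c=-R.T@t
    r=np.c_[(np.atleast_2d(uv)-K[:2,2])/[K[0,0],K[1,1]],np.ones(len(np.atleast_2d(uv)))]@R
    return c+r*((z-c[2])/r[:,2])[:,None]
def circ(p):   # robust circle fit in xy
    f=lambda a:np.hypot(p[:,0]-a[0],p[:,1]-a[1])-a[2]
    r=least_squares(f,[*p[:,:2].mean(0),.03],loss="soft_l1",f_scale=.001); return r.x,np.abs(r.fun).mean()
def near(p,c,r): return np.hypot(p[...,0]-c[0],p[...,1]-c[1])<r
def delta(st,pos,rot=None): # shift (tool axes, in units of 40mm) & turn (units 90deg) to go
    R=Ro.from_quat(st["tool_rot"]); d=R.inv().apply(np.array(pos)-st["tcp_pos"])/.04
    w=np.zeros(3) if rot is None else (R.inv()*rot).as_rotvec()/(np.pi/2)
    return d.round(3),w.round(3)
E
python3 - <<'E'
from h import *
T=dict(np.load("pics/top0.npz")); S=dict(np.load("pics/scene0.npz"))
P=cloud(T); Q=cloud(S)
for n,uv in dict(up=(193,232),base=(282,228),tip=(396,247),disc=(260,235)).items():
    c=onplane(T,uv,.05)[0]; m=near(P,c,.065)&(P[...,2]>.008); p=P[m]; q=Q[near(Q,c,.065)&(Q[...,2]>.008)]
    print(n,c.round(3),"bench z",np.nanmedian(P[near(P,c,.12)&(P[...,2]<.01)][:,2]).round(4),"top zpct",np.percentile(p[:,2],[50,90,98,100]).round(3),"scene zpct",len(q),(np.percentile(q[:,2],[50,90,98]).round(3) if len(q) else ''))
    for nm,a in (("T",p),("S",q)):
        if n in("up","base") and len(a):
            h=np.percentile(a[:,2],98); b=a[a[:,2]>h-.006]; print(nm,len(b),circ(b),h)
# disc from the top at 0.029
c=onplane(T,(275,228),.029)[0]; m=near(P,c,.09)&(abs(P[...,2]-.029)<.006); b=P[m]; (x,y),r=cv2.minEnclosingCircle(b[:,:2].astype(np.float32)); print("disc",x,y,r,np.median(b[:,2]))
# tipped
c=onplane(T,(396,247),.05)[0]; p=P[near(P,c,.07)&(P[...,2]>.012)]
(cx,cy),(w,h),a=cv2.minAreaRect(p[:,:2].astype(np.float32)); print("tip rect",cx,cy,w,h,a)
m=p[:,:2].mean(0); u,s,vt=np.linalg.svd(p[:,:2]-m,full_matrices=False); d=vt[0]*np.sign(vt[0][1]); n=np.array([-d[1],d[0]])
t=(p[:,:2]-m)@d; e=(p[:,:2]-m)@n
print("mean",m,"axis",d,np.degrees(np.arctan2(d[0],d[1])),t.min(),t.max())
for lo in np.arange(-.045,.045,.01):
    k=(t>=lo)&(t<lo+.01)
    if k.sum()>3: print(lo.round(3),k.sum(),e[k].min().round(4),e[k].max().round(4),p[k,2].max().round(4))
E
```

```text
up [0.507 0.234 0.05 ] bench z 0.0007 top zpct [0.051 0.081 0.084 0.087] scene zpct 920 [0.055 0.077 0.082]
T 64 (array([0.50595425, 0.23208417, 0.03280482]), np.float64(0.0005571214614525284)) 0.08359507774338801
S 121 (array([0.50570126, 0.23424597, 0.0326299 ]), np.float64(0.0006730459589370293)) 0.08167099336653129
base [0.52  0.005 0.05 ] bench z 0.0006 top zpct [0.031 0.081 0.11  0.117] scene zpct 1415 [0.042 0.103 0.11 ]
T 73 (array([0.52196327, 0.01410965, 0.03258561]), np.float64(0.0005046757738803078)) 0.11027305032385801
S 122 (array([0.5219839 , 0.01611848, 0.03258593]), np.float64(0.001001339719710166)) 0.11010987234636813
tip [ 0.475 -0.286  0.05 ] bench z 0.0005 top zpct [0.053 0.063 0.068 0.071] scene zpct 124 [0.022 0.056 0.065]
disc [0.501 0.062 0.05 ] bench z 0.0007 top zpct [0.031 0.07  0.109 0.117] scene zpct 1378 [0.029 0.094 0.109]
disc 0.5230689644813538 0.023813355714082718 0.0671619176864624 0.029830968755719094
tip rect 0.47579213976860046 -0.2900749444961548 0.06537941098213196 0.08612067997455597 11.101490020751953
mean [ 0.47675802 -0.28916074] axis [-0.20951415  0.97780562] -12.093881623110544 -0.044042332292087955 0.04270573495706276
-0.045 61 -0.0222 0.026 0.054
-0.035 74 -0.0242 0.026 0.0586
-0.025 80 -0.0261 0.0272 0.0617
-0.015 80 -0.0273 0.0282 0.0618
-0.005 83 -0.0273 0.0284 0.0639
0.005 87 -0.0294 0.0293 0.0666
0.015 91 -0.0309 0.0304 0.0681
0.025 102 -0.0305 0.0316 0.071
0.035 34 -0.0322 0.0331 0.07
```

```bash
cat > tip.py <<'E'
from h import *
from station import telemetry, snapshot
import sys
m=np.array([.4768,-.2892]); d=np.array([-.2095,.9778,0]); d/=np.linalg.norm(d); up=np.array([0,0,1.])
def pose(th,back,along=.014,h=.0307):
    z=-np.cos(th)*up-np.sin(th)*d; y=np.array([d[1],-d[0],0]); x=np.cross(y,z)
    p=np.r_[m,h]+along*d; return p+z*(.017-back), Ro.from_matrix(np.c_[x,y,z])
E
python3 - <<'E'
from tip import *
st=telemetry.sense()
s=snapshot("wrist"); R,t,K=cam(s); c=-R.T@t; Rt=Ro.from_quat(telemetry.sense()["tool_rot"])
print("cam in tool",Rt.inv().apply(c-st["tcp_pos"]).round(3),"view",Rt.inv().apply(R[2]).round(2))
for b in(.15,0): p,r=pose(np.radians(30),b); print(p.round(3),delta(st,p,r))
E
```

```text
cam in tool [ 0.072  0.001 -0.143] view [-0.28 -0.    0.96]
[ 0.46  -0.21   0.146] (array([ 8.398, -6.155,  2.128]), array([-0.228, -0.28 , -0.849]))
[ 0.476 -0.284  0.016] (array([ 8.018, -4.312,  5.372]), array([-0.228, -0.28 , -0.849]))
```

```bash
r='.7 -.5 .1 0 0 0'; python3 -m crank '.7 -.5 0 0 0 0;.7 -.5 0 0 0 0;.7 -.5 0 0 0 0;.7 -.5 0 0 0 0;.7 -.5 0 0 0 0' 1 30; python3 -m crank '.7 -.5 0 0 0 0;.7 -.5 0 0 0 0;.7 -.5 0 0 0 0;.7 -.5 0 0 0 0;.7 -.5 0 0 0 0';python3 -m crank '0 0 0 0 0 -.09;0 0 0 0 0 -.09;0 0 0 0 0 -.09;0 0 0 0 0 -.09;0 0 0 0 0 -.09';python3 -m crank '0 0 0 0 0 -.09;0 0 0 0 0 -.09;0 0 0 0 0 -.09;0 0 0 0 0 -.09;0 0 0 0 0 -.06'
python3 - <<'E'
from tip import *
st=telemetry.sense(); print(st["q"].round(2) if hasattr(st["q"],"round") else st["q"])
for th,b in((0,.15),(30,.15),(30,0)): p,r=pose(np.radians(th),b); print(p.round(3),delta(st,p,r))
s=snapshot("wrist"); np.savez("pics/w1.npz",**s); cv2.imwrite("pics/w1.png",s["image"][:,:,::-1])
E
```

```text
t: 0.65
tcp_pos: [0.3401, -0.4226, 0.2311]
tool_rot: [0.979, 0.206, -0.0, -0.0]
force: [0.4, -0.1, 0.1]
finger_gap: 1.002
gripper_force: 0.0
t: 1.15
tcp_pos: [0.428, -0.2747, 0.2312]
tool_rot: [0.979, 0.206, -0.0, -0.0]
force: [1.0, -0.4, 0.1]
finger_gap: 1.0
gripper_force: 0.0
t: 1.65
tcp_pos: [0.4274, -0.2758, 0.2311]
tool_rot: [0.845, 0.534, -0.0, -0.0]
force: [-0.6, -0.7, 0.4]
finger_gap: 1.001
gripper_force: 0.0
t: 2.15
tcp_pos: [0.4274, -0.2759, 0.2311]
tool_rot: [0.627, 0.779, 0.0, -0.0]
force: [0.2, 0.0, 0.9]
finger_gap: 0.998
gripper_force: 0.0
[-0.79  0.37  1.72  0.    1.05 -1.01]
[ 0.474 -0.276  0.164] (array([-0.24 ,  1.138,  1.684]), array([-0.   , -0.   ,  0.003]))
[ 0.46  -0.21   0.146] (array([1.423, 1.145, 2.13 ]), array([ 0.   , -0.334,  0.003]))
[ 0.476 -0.284  0.016] (array([-0.454,  1.139,  5.377]), array([ 0.   , -0.334,  0.003]))
```

View pics/w1.png

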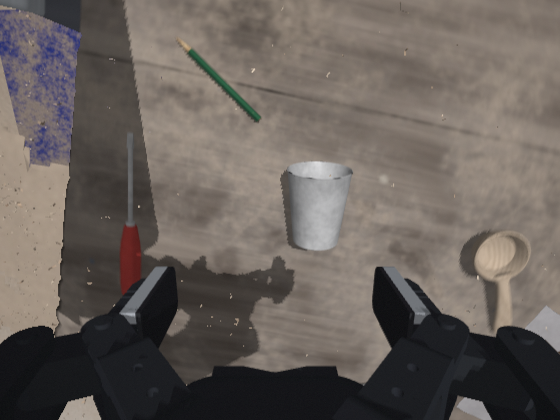

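The wrist view shows the tipped cup with its rim at (317,172) and foot at (315,245). The pencil at (220,80) and the spoon at (500,260) are well clear. I'll refine the axis from this closer view.

```bash
python3 - <<'E'
from tip import *
T=dict(np.load("pics/w1.npz")); P=cloud(T)
b=P[near(P,m,.09)]; print("bench z",np.nanmedian(b[b[:,2]<.008][:,2]))
p=P[near(P,m,.065)&(P[...,2]>.014)&(P[...,2]<.09)]
a=d[:2].copy(); c=m.copy()
for it in range(4):
    n=np.array([a[1],-a[0]]); t=(p[:,:2]-c)@a; e=(p[:,:2]-c)@n; mids=[];ts=[]
    for lo in np.arange(-.03,.03,.004):
        k=(t>=lo)&(t<lo+.004); mids.append((e[k].min()+e[k].max())/2); ts.append(lo+.002)
        if it==3 and len(ts)%3==0: print(ts[-1].round(3),k.sum(),e[k].min().round(4),e[k].max().round(4),p[k,2].max().round(4))
    f=np.polyfit(ts,mids,1); a=a+f[0]*n; a/=np.linalg.norm(a); c=c+f[1]*n
print("c",c,"axis",a,np.degrees(np.arctan2(a[0],a[1])),"t range",np.percentile(t,[0,1,99,100]))
E
```

```text
bench z 0.0001299475130833263
-0.02 174 -0.0262 0.0255 0.0558
-0.008 184 -0.0276 0.0267 0.0589
0.004 201 -0.0284 0.0285 0.0616
0.016 218 -0.0298 0.0296 0.0641
0.028 247 -0.0312 0.0313 0.0664
c [ 0.47570483 -0.28943364] axis [-0.19326041  0.9811475 ] -11.143119561861369 t range [-0.04443044 -0.04249908  0.03843058  0.04092195]
```

```bash
sed -i 's/^m=.*; d=np.array(\[.*\]); d\//m=np.array([.4757,-.2894]); d=np.array([-.1933,.9811,0]); d\//' tip.py; grep ^m= tip.py
python3 -m crank '.28 .22 .4 0 0 0;.28 .22 .4 0 0 0;.28 .22 .4 0 0 0;.28 .22 .4 0 0 0;.28 .22 .4 0 0 0'; python3 -m crank '0 0 0 0 -.085 0;0 0 0 0 -.085 0;0 0 0 0 -.085 0;0 0 0 0 -.08 0;0 0 0 0 0 0'
python3 - <<'E'
from tip import *
st=telemetry.sense(); print(st["q"])
for th,b in((30,.1),(30,0)): p,r=pose(np.radians(th),b); print(p.round(3),delta(st,p,r))
E
```

```text
m=np.array([.4757,-.2894]); d=np.array([-.1933,.9811,0]); d/=np.linalg.norm(d); up=np.array([0,0,1.])
t: 2.7
tcp_pos: [0.4591, -0.2116, 0.1506]
tool_rot: [0.63, 0.777, 0.0, -0.0]
force: [-0.9, 0.5, 0.1]
finger_gap: 0.997
gripper_force: 0.0
t: 3.2
tcp_pos: [0.4539, -0.2123, 0.1494]
tool_rot: [0.615, 0.758, -0.142, 0.162]
force: [0.1, 0.5, -0.8]
finger_gap: 1.001
gripper_force: 0.0
[-0.45686451  0.48103154  1.9847041  -0.73779838  0.53248122 -0.04731284]
[ 0.465 -0.235  0.103] (array([-0.063,  0.176,  1.315]), array([-0.007, -0.057,  0.011]))
[ 0.475 -0.284  0.016] (array([-0.286,  0.201,  3.804]), array([-0.007, -0.057,  0.011]))
```

```bash
python3 -m crank '0 .1 0 0 -.06 .01;0 .1 .3 0 0 0;0 0 .3 0 0 0;0 0 .3 0 0 0;0 0 .3 0 0 0'
python3 - <<'E'
from tip import *
st=telemetry.sense()
for th,b in((30,.1),(30,0)): p,r=pose(np.radians(th),b); print(p.round(3),delta(st,p,r))
E
```

```text
t: 3.7
tcp_pos: [0.4661, -0.2381, 0.1073]
tool_rot: [0.616, 0.747, -0.164, 0.19]
force: [0.5, -0.1, 0.3]
finger_gap: 1.002
gripper_force: 0.0
[ 0.465 -0.235  0.103] (array([ 0.129, -0.011,  0.064]), array([-0.008, -0.01 , -0.   ]))
[ 0.475 -0.284  0.016] (array([0.088, 0.022, 2.563]), array([-0.008, -0.01 , -0.   ]))
```

```bash
python3 -m crank '.05 .02 .4 0 0 0;.05 0 .4 0 0 0;0 0 .4 0 0 0;0 0 .4 0 0 0;0 0 .3 0 0 0'; python3 -m crank '0 0 .3 0 0 0;0 0 .2 0 0 0;0 0 .15 0 0 0;0 0 0 0 0 0;0 0 0 0 0 0'
python3 - <<'E'
from tip import *
st=telemetry.sense()
for th,b in((30,0),): p,r=pose(np.radians(th),b); print(p.round(3),delta(st,p,r))
s=snapshot("wrist"); cv2.imwrite("pics/w2.png",s["image"][:,:,::-1])
E
```

```text
t: 4.2
tcp_pos: [0.4719, -0.2716, 0.0384]
tool_rot: [0.616, 0.746, -0.165, 0.19]
force: [0.0, -0.6, -0.3]
finger_gap: 0.998
gripper_force: 0.0
t: 4.7
tcp_pos: [0.4782, -0.282, 0.0211]
tool_rot: [0.617, 0.747, -0.165, 0.186]
force: [0.2, 1.0, -0.1]
finger_gap: 0.999
gripper_force: 0.0
[ 0.475 -0.284  0.016] (array([ 0.034, -0.094,  0.131]), array([-0.012, -0.013,  0.001]))
```

View pics/w2.png

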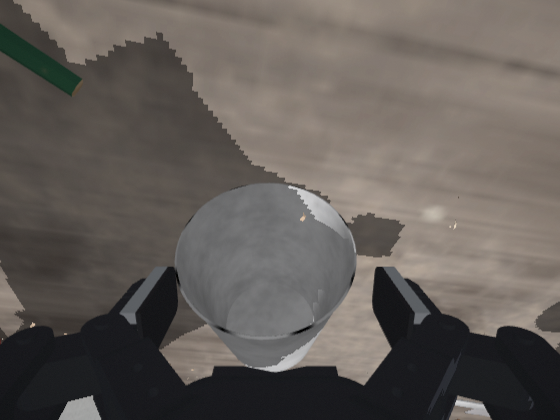

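The cup rim, centred at (265,260), sits between the fingers (inner edges at columns 177 and 375), about 4 mm to the left. That matches the computed y offset, so I'll centre and close.

```bash
python3 -m crank '.02 -.09 .1 0 -.01 0;0 0 0 0 0 0;0 0 0 0 0 0;0 0 0 0 0 0;0 0 0 0 0 0' ; python3 -m crank '0 0 0 0 0 0;0 0 0 0 0 0;0 0 0 0 0 0;0 0 0 0 0 0;0 0 0 0 0 0' -1 30;python3 -m crank '0 0 0 0 0 0;0 0 0 0 0 0;0 0 0 0 0 0;0 0 0 0 0 0;0 0 0 0 0 0'
```

```text
t: 5.25
tcp_pos: [0.4792, -0.2838, 0.0211]
tool_rot: [0.616, 0.745, -0.17, 0.188]
force: [0.3, -0.1, 0.4]
finger_gap: 1.006
gripper_force: 0.0
t: 5.75
tcp_pos: [0.4788, -0.2837, 0.0213]
tool_rot: [0.616, 0.745, -0.171, 0.187]
force: [-2.1, 3.9, 5.9]
finger_gap: 0.72
gripper_force: 31.5
t: 6.25
tcp_pos: [0.4788, -0.2837, 0.0213]
tool_rot: [0.616, 0.745, -0.171, 0.188]
force: [-2.2, 2.3, 6.2]
finger_gap: 0.72
gripper_force: 31.5
```

```bash
python3 -m crank '-.1 0 -.2 0 0 0;-.2 0 -.35 0 0 0;-.2 0 -.4 0 0 0;-.2 0 -.4 0 0 0;-.2 0 -.4 0 0 0';python3 -m crank '-.2 0 -.4 0 0 0;-.1 0 -.2 0 0 0;0 0 0 0 0 0;0 0 0 0 0 0;0 0 0 0 0 0'; python3 - <<'E'
from tip import *
st=telemetry.sense(); print(st["q"]); print(Ro.from_quat(st["tool_rot"]).as_matrix().round(3))
E
```

```text
t: 6.75
tcp_pos: [0.4804, -0.2805, 0.0998]
tool_rot: [0.617, 0.745, -0.17, 0.187]
force: [0.6, -0.0, -0.8]
finger_gap: 0.719
gripper_force: 32.6
t: 7.25
tcp_pos: [0.4804, -0.2791, 0.1255]
tool_rot: [0.617, 0.746, -0.171, 0.187]
force: [-0.4, 0.1, -1.9]
finger_gap: 0.721
gripper_force: 32.6
[-0.51958763  0.58040924  1.916627   -0.93701127  0.50067861  0.09773674]
[[-0.17   0.983  0.068]
 [ 0.856  0.182 -0.485]
 [-0.489 -0.024 -0.872]]
```

```bash
python3 -m crank '0 0 0 0 .085 0;0 0 0 0 .085 0;0 0 0 0 .085 0;0 0 0 0 .085 0;0 0 0 0 .085 0';python3 -m crank '0 0 0 0 .085 0;0 0 0 0 .085 0;0 0 0 0 .085 0;0 0 0 0 .085 0;0 0 0 0 .085 0'; python3 - <<'E'
from tip import *
st=telemetry.sense(); print(st["q"]); print(Ro.from_quat(st["tool_rot"]).as_matrix().round(3))
E
```

```text
t: 7.75
tcp_pos: [0.4758, -0.2819, 0.1251]
tool_rot: [0.644, 0.765, -0.005, -0.025]
force: [-0.6, -0.2, -1.2]
finger_gap: 0.72
gripper_force: 32.6
t: 8.25
tcp_pos: [0.4756, -0.2832, 0.1247]
tool_rot: [0.611, 0.714, 0.205, -0.274]
force: [0.2, -0.2, -1.2]
finger_gap: 0.717
gripper_force: 32.6
[-0.89657312  0.83188127  1.35081476  0.28635266  1.60431097 -1.13792927]
[[-0.103  0.985 -0.14 ]
 [ 0.76   0.169  0.628]
 [ 0.642 -0.042 -0.766]]
```

```bash
python3 - <<'E'
from tip import *
st=telemetry.sense(); R=Ro.from_quat(st["tool_rot"]); G=Ro.from_quat([.616,.745,-.171,.187])
A=G.inv().apply(d*np.cos(np.radians(6))+up*np.sin(np.radians(6))); a=R.apply(A); print("cup axis est",a.round(3))
w=np.cross(a,up); w*=np.arcsin(np.linalg.norm(w))/np.linalg.norm(w); print("turn units",(R.inv().apply(w)/(np.pi/2)).round(3))
s=snapshot("wrist"); np.savez("pics/w3.npz",**s); cv2.imwrite("pics/w3.png",s["image"][:,:,::-1])
E
```

```text
cup axis est [-0.017  0.254  0.967]
turn units [-0.009  0.163 -0.016]
```

View pics/w3.png

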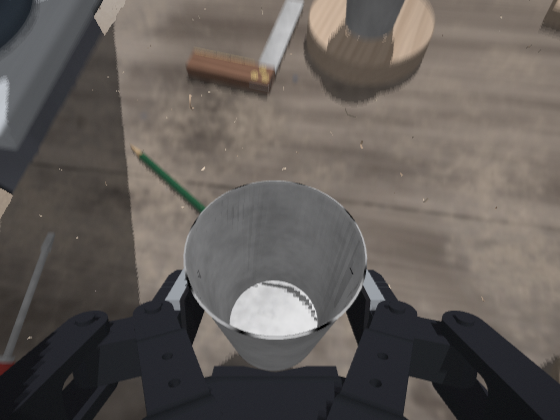

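Wrist view: the cup is held squarely between the pads, rim ellipse centred near (276,258). The pencil tip at (135,150), the square at (230,70) and the blank at (370,40) are all clear of it.

```bash
python3 -m crank '0 0 0 -.003 .08 -.006;0 0 0 -.003 .083 -.006;0 0 0 -.003 0 -.004;0 0 0 0 0 0;0 0 0 0 0 0'; python3 - <<'E'
from tip import *
st=telemetry.sense(); R=Ro.from_quat(st["tool_rot"]); G=Ro.from_quat([.616,.745,-.171,.187]); g=np.array([.4788,-.2837,.0213])
ax=d*np.cos(np.radians(6))+up*np.sin(np.radians(6)); F=np.r_[m,.025]-.0415*d
foot=np.array(st["tcp_pos"])+R.apply(G.inv().apply(F-g)); a=R.apply(G.inv().apply(ax)); print("foot",foot.round(4),"axis",a.round(3))
w=np.cross(a,up);print("turn units",(R.inv().apply(w)/(np.pi/2)).round(3),"up in tool",R.inv().apply(up).round(3),st["q"])
# rim points check from wrist depth: rim plane
s=snapshot("wrist"); P=cloud(s); ctr=foot+.05*up; k=near(P,ctr,.05)&(P[...,2]>foot[2]+.068)&(P[...,2]<foot[2]+.1)
u,v=np.indices(k.shape); k&=(u<350); p=P[k]; print(len(p))
for h in range(0,360,45):
    an=np.arctan2(p[:,1]-foot[1],p[:,0]-foot[0]); q=p[np.abs((an-np.radians(h)+np.pi)%(2*np.pi)-np.pi)<.2]
    if len(q)>5: print(h,len(q),np.percentile(q[:,2],[95,100]).round(4),np.hypot(*(q[:,:2]-foot[:2]).T).max().round(4))
E
```

```text
t: 8.8
tcp_pos: [0.4759, -0.2817, 0.126]
tool_rot: [0.574, 0.681, 0.288, -0.354]
force: [-1.3, 0.6, -0.9]
finger_gap: 0.719
gripper_force: 32.7
foot [ 0.4732 -0.2911  0.0802] axis [-0.002  0.007  1.   ]
turn units [0.    0.005 0.   ] up in tool [ 0.812 -0.014 -0.584] [-0.93480325  0.94051648  1.25427346  0.37262728  1.82573714 -1.18139004]
11449
0 722 [0.1614 0.1624] 0.05
45 702 [0.1612 0.1626] 0.0388
90 706 [0.1616 0.163 ] 0.0349
135 610 [0.1623 0.1634] 0.0309
180 463 [0.1629 0.1641] 0.029
225 1917 [0.1703 0.173 ] 0.05
270 331 [0.1631 0.1642] 0.0337
315 420 [0.1798 0.1802] 0.05
```

```bash
python3 -m crank '-.25 .005 .18 0 0 0;-.25 .005 .18 0 0 0;-.25 .005 .18 0 0 0;-.25 .005 .18 0 0 0;-.25 .005 .18 0 0 0'; python3 -m crank '-.2 .005 .14 0 0 0;-.04 0 .03 0 0 0;-.04 0 .03 0 0 0;0 0 0 0 0 0;0 0 0 0 0 0';python3 -m crank '-.02 0 .015 0 0 0;-.02 0 .015 0 0 0;0 0 0 0 0 0;0 0 0 0 0 0;0 0 0 0 0 0'
```

```text
t: 9.35
tcp_pos: [0.4758, -0.2819, 0.0622]
tool_rot: [0.573, 0.68, 0.289, -0.355]
force: [0.2, 0.4, -1.2]
finger_gap: 0.72
gripper_force: 32.7
t: 9.85
tcp_pos: [0.4762, -0.2825, 0.0503]
tool_rot: [0.573, 0.68, 0.289, -0.354]
force: [-0.8, 0.1, -1.2]
finger_gap: 0.722
gripper_force: 32.7
t: 10.35
tcp_pos: [0.476, -0.2822, 0.048]
tool_rot: [0.573, 0.68, 0.289, -0.354]
force: [0.5, 1.1, -1.0]
finger_gap: 0.72
gripper_force: 32.7
```

```bash
for i in 1; do python3 -m crank '-.02 0 .015 0 0 0;0 0 0 0 0 0;-.02 0 .015 0 0 0;0 0 0 0 0 0;0 0 0 0 0 0'; python3 -m crank '-.02 0 .015 0 0 0;0 0 0 0 0 0;0 0 0 0 0 0;0 0 0 0 0 0;0 0 0 0 0 0'; done
```

```text
t: 10.85
tcp_pos: [0.4759, -0.2821, 0.0464]
tool_rot: [0.573, 0.68, 0.289, -0.354]
force: [-0.4, -0.7, 1.8]
finger_gap: 0.719
gripper_force: 32.7
t: 11.35
tcp_pos: [0.4758, -0.282, 0.0463]
tool_rot: [0.573, 0.68, 0.29, -0.355]
force: [-1.2, -0.9, 5.3]
finger_gap: 0.724
gripper_force: 32.6
```

```bash
python3 -m crank '0 0 0 0 0 0;0 0 0 0 0 0;0 0 0 0 0 0;0 0 0 0 0 0;0 0 0 0 0 0' 1; python3 -m crank '0 0 -.2 0 0 0;0 0 -.3 0 0 0;0 0 -.5 0 0 0;0 0 -.5 0 0 0;0 0 -.5 0 0 0'; python3 -m crank '0 0 -.5 0 0 0;0 0 -.5 0 0 0;0 0 -.5 0 0 0;0 0 0 0 0 0;0 0 0 0 0 0'; python3 - <<'E'
from tip import *
s=snapshot("wrist"); P=cloud(s); b=np.array([.474,-.290]); k=near(P,b,.06)&(P[...,2]>.065)&(P[...,2]<.1); p=P[k]; print(len(p),np.percentile(p[:,2],[50,98,100]))
h=np.percentile(p[:,2],98); q=p[p[:,2]>h-.005]; print(circ(q))
t=snapshot("top"); P=cloud(t); p=P[near(P,b,.06)&(P[...,2]>.07)&(P[...,2]<.1)]; print(len(p),circ(p) if len(p)>8 else '')
cv2.imwrite("pics/w4.png",s["image"][:,:,::-1]); print(telemetry.sense()["q"])
E
```

```text
t: 11.85
tcp_pos: [0.4759, -0.282, 0.0447]
tool_rot: [0.573, 0.68, 0.289, -0.354]
force: [-0.1, -0.3, 0.3]
finger_gap: 1.003
gripper_force: 0.0
t: 12.35
tcp_pos: [0.4882, -0.3477, 0.0926]
tool_rot: [0.574, 0.68, 0.289, -0.354]
force: [-0.3, -0.4, -0.4]
finger_gap: 0.999
gripper_force: 0.0
t: 12.85
tcp_pos: [0.4968, -0.3945, 0.1266]
tool_rot: [0.574, 0.68, 0.289, -0.354]
force: [-0.4, 0.4, 0.0]
finger_gap: 0.998
gripper_force: 0.0
2483 [0.07459473 0.08217804 0.08310903]
(array([ 0.4766537 , -0.29209327,  0.03271081]), np.float64(0.0004281609194607786))
87 (array([ 0.47594204, -0.29121744,  0.03241861]), np.float64(0.0006497275936638603))
[-0.99517844  1.05888327  0.93236048  0.35314231  2.03862717 -1.15511503]
```

View pics/w4.png

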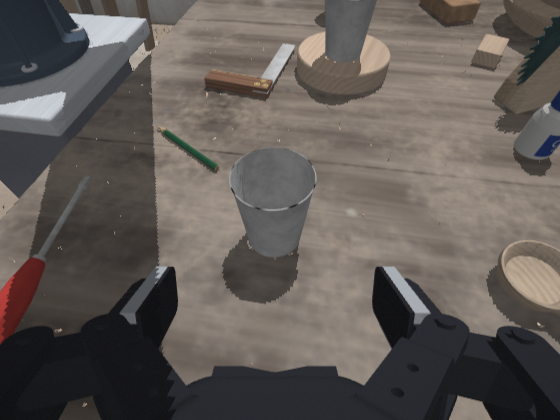

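The cup stands upright at (0.476,-0.292), rim at z=0.082 (pixel (273,178)), and nothing else has moved. Next I'll go up, turn the tool vertical, and take it from above.

```bash
python3 -m crank '.45 0 -.35 0 0 0;.45 0 -.35 0 0 0;.45 0 -.35 0 0 0;.45 0 -.35 0 0 0;.45 0 -.35 0 0 0'; python3 -m crank '0 0 0 0 -.085 0;0 0 0 0 -.085 0;0 0 0 0 -.085 0;0 0 0 0 -.085 0;0 0 0 0 -.085 0';python3 -m crank '0 0 0 0 -.085 0;0 0 0 0 -.085 0;0 0 0 0 0 0;0 0 0 0 0 0;0 0 0 0 0 0'; cat > go.py <<'E'
from tip import *
def go(p,th=None,stt=None):
    st=telemetry.sense(); y=np.array([d[1],-d[0],0]); x=np.cross(y,-up); r=Ro.from_matrix(np.c_[x,y,-up])
    print(np.round(st["tcp_pos"],4),"go",*delta(st,p,r),"F",np.round(st["force"],1))
E
python3 -c "
from go import *
go([.4763,-.2917,.15]); go([.4763,-.2917,.051])"
```

```text
t: 13.45
tcp_pos: [0.4991, -0.397, 0.2406]
tool_rot: [0.573, 0.679, 0.289, -0.356]
force: [0.4, 0.4, 0.3]
finger_gap: 1.0
gripper_force: 0.0
t: 13.95
tcp_pos: [0.499, -0.3975, 0.2404]
tool_rot: [0.636, 0.759, 0.084, -0.11]
force: [0.6, 0.5, 0.0]
finger_gap: 0.998
gripper_force: 0.0
t: 14.45
tcp_pos: [0.4995, -0.3991, 0.2399]
tool_rot: [0.642, 0.766, 0.0, -0.011]
force: [-0.2, 0.3, 0.3]
finger_gap: 1.0
gripper_force: 0.0
[ 0.4995 -0.3991  0.2399] go [ 2.709 -0.07   2.292] [-0.009 -0.011 -0.012] F [-0.2  0.3  0.3]
[ 0.4995 -0.3991  0.2399] go [ 2.668 -0.037  4.767] [-0.009 -0.011 -0.012] F [-0.2  0.3  0.3]
```

```bash
python3 -m crank '0 0 0 -.009 -.011 -.012;.6 -.02 .3 0 0 0;.7 -.02 .4 0 0 0;.7 -.02 .4 0 0 0;.7 -.01 .3 0 0 0'; python3 -m crank '0 0 .3 0 0 0;0 0 .3 0 0 0;0 0 0 0 0 0;0 0 0 0 0 0;0 0 0 0 0 0'; python3 - <<'E'
from go import *
go([.4763,-.2917,.051])
s=snapshot("wrist"); P=cloud(s); b=np.array([.476,-.292]); k=near(P,b,.06)&(P[...,2]>.07)&(P[...,2]<.09); q=P[k]; h=np.percentile(q[:,2],98); q=q[q[:,2]>h-.005]; print(h,len(q),circ(q))
E
```

```text
t: 14.95
tcp_pos: [0.4753, -0.2934, 0.1824]
tool_rot: [0.636, 0.772, -0.0, -0.0]
force: [1.5, -0.5, -0.3]
finger_gap: 1.001
gripper_force: 0.0
t: 15.45
tcp_pos: [0.4763, -0.2944, 0.1605]
tool_rot: [0.635, 0.772, -0.0, 0.002]
force: [0.6, 0.7, -0.4]
finger_gap: 1.001
gripper_force: 0.0
[ 0.4763 -0.2944  0.1605] go [0.076 0.009 2.736] [ 0.001  0.002 -0.   ] F [ 0.6  0.7 -0.4]
0.08294926569721887 910 (array([ 0.47625577, -0.29144534,  0.03279284]), np.float64(0.0004322993794819686))
```

```bash
python3 -m crank '.07 .01 .5 0 0 0;0 0 .5 0 0 0;0 0 .5 0 0 0;0 0 .5 0 0 0;0 0 .4 0 0 0'; python3 -m crank '0 0 .3 0 0 0;0 0 .04 0 0 0;0 0 0 0 0 0;0 0 0 0 0 0;0 0 0 0 0 0'; python3 -c "
from go import *
go([.4763,-.2915,.051])"
python3 -m crank '0 0 0 0 0 0;0 0 0 0 0 0;0 0 0 0 0 0;0 0 0 0 0 0;0 0 0 0 0 0' -1 25;python3 -m crank '0 0 0 0 0 0;0 0 0 0 0 0;0 0 0 0 0 0;0 0 0 0 0 0;0 0 0 0 0 0'
```

```text
t: 16.0
tcp_pos: [0.4759, -0.2909, 0.0637]
tool_rot: [0.635, 0.773, -0.0, 0.002]
force: [0.1, -0.2, -0.1]
finger_gap: 0.996
gripper_force: 0.0
t: 16.5
tcp_pos: [0.4761, -0.2908, 0.0514]
tool_rot: [0.635, 0.773, -0.0, 0.002]
force: [-0.2, -1.3, 0.5]
finger_gap: 1.002
gripper_force: 0.0
[ 0.4761 -0.2908  0.0514] go [-0.018  0.001  0.009] [0.001 0.002 0.   ] F [-0.2 -1.3  0.5]
t: 17.0
tcp_pos: [0.476, -0.2906, 0.0515]
tool_rot: [0.635, 0.773, -0.0, 0.002]
force: [-0.4, 0.7, 6.4]
finger_gap: 0.766
gripper_force: 26.8
t: 17.5
tcp_pos: [0.476, -0.2906, 0.0514]
tool_rot: [0.635, 0.773, -0.0, 0.002]
force: [-0.4, 0.5, 6.5]
finger_gap: 0.771
gripper_force: 26.8
```

```bash
python3 -m crank '0 0 -.2 0 0 0;0 0 -.4 0 0 0;0 0 -.6 0 0 0;0 0 -.7 0 0 0;0 0 -.7 0 0 0';python3 -m crank '0 0 -.6 0 0 0;0 0 -.5 0 0 0;0 0 -.3 0 0 0;0 0 0 0 0 0;0 0 0 0 0 0'; python3 - <<'E'
from go import *
st=telemetry.sense(); go([.522,.016,.21])
s=snapshot("wrist"); np.savez("pics/w5.npz",**s); P=cloud(s); c=np.array([.476,-.2915]); q=P[near(P,c,.036)&(P[...,2]>.18)&(P[...,2]<.30)]
h=np.percentile(q[:,2],99); print(st["force"][2],h,len(q)); q=q[(q[:,2]>h-.005)]; print(circ(q), q[q[:,1]>c[1]][:,2].max(),q[q[:,1]<c[1]][:,2].max())
E
```

```text
t: 18.0
tcp_pos: [0.4751, -0.2897, 0.1554]
tool_rot: [0.635, 0.773, -0.0, 0.001]
force: [1.0, -0.0, -1.3]
finger_gap: 0.766
gripper_force: 28.2
t: 18.5
tcp_pos: [0.475, -0.2896, 0.2099]
tool_rot: [0.635, 0.773, -0.0, 0.001]
force: [0.0, 0.6, -1.6]
finger_gap: 0.763
gripper_force: 28.2
[ 0.475  -0.2896  0.2099] go [ 7.268  2.634 -0.01 ] [0.    0.001 0.   ] F [ 0.   0.6 -1.6]
-1.6012126753734945 0.29934502653599543 33746Traceback (most recent call last):
  File "<stdin>", line 4, in <module>
    return umr_maximum(a, axis, None, out, keepdims, initial, where)
ValueError: zero-size array to reduction operation maximum which has no identity
```

```bash
python3 -m crank '.5 .18 0 0 0 0;.8 .29 0 0 0 0;.85 .31 0 0 0 0;.85 .31 0 0 0 0;.85 .31 0 0 0 0';python3 -m crank '.85 .31 0 0 0 0;.85 .31 0 0 0 0;.8 .29 0 0 0 0;.7 .25 0 0 0 0;.2 .07 0 0 0 0';python3 -m crank '0 0 0 0 0 0;0 0 0 0 0 0;0 0 0 0 0 0;0 0 0 0 0 0;0 0 0 0 0 0'; python3 - <<'E'
from go import *
go([.522,.016,.21])
s=snapshot("wrist"); cv2.imwrite("pics/w6.png",s["image"][:,:,::-1]); np.savez("pics/w6.npz",**s)
P=cloud(snapshot("scene")); b=np.array([.522,.015]); q=P[near(P,b,.06)&(P[...,2]>.1)&(P[...,2]<.112)]; print(len(q),circ(q) if len(q)>9 else'')
E
```

```text
t: 19.05
tcp_pos: [0.4997, -0.1265, 0.2087]
tool_rot: [0.635, 0.772, -0.001, -0.0]
force: [0.1, -0.2, -0.4]
finger_gap: 0.762
gripper_force: 28.2
t: 19.55
tcp_pos: [0.5215, 0.0176, 0.2085]
tool_rot: [0.634, 0.774, -0.001, -0.001]
force: [-1.0, -0.4, -1.1]
finger_gap: 0.765
gripper_force: 28.2
t: 20.05
tcp_pos: [0.5224, 0.0139, 0.2099]
tool_rot: [0.635, 0.772, -0.0, 0.001]
force: [-0.5, 0.7, -1.1]
finger_gap: 0.764
gripper_force: 28.2
[0.5224 0.0139 0.2099] go [ 0.053 -0.    -0.002] [ 0.     0.001 -0.001] F [-0.5  0.7 -1.1]
177 (array([0.52199389, 0.01579555, 0.03240453]), np.float64(0.0010064249573125351))
```

View pics/w6.png

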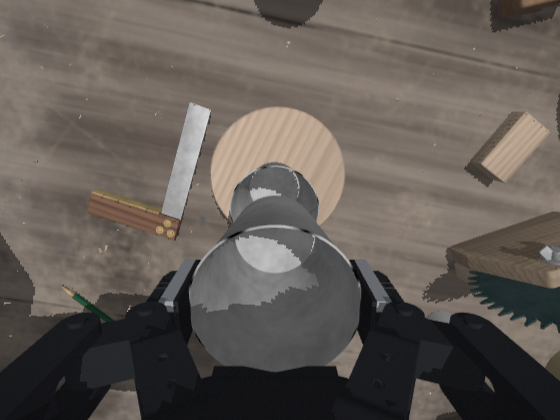

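Wrist view: the held cup (rim centre about (275,295)) is over the base cup (rim about (274,200)) on the blank at (278,170), in line with it. The scene camera puts the base rim at (0.522,0.0158). Lowering.

```bash
python3 -m crank '.05 0 .3 0 0 0;0 0 .4 0 0 0;0 0 .4 0 0 0;0 0 .3 0 0 0;0 0 .25 0 0 0';python3 -m crank '0 0 .2 0 0 0;0 0 .2 0 0 0;0 0 .1 0 0 0;0 0 .05 0 0 0;0 0 0 0 0 0'; python3 -m crank '0 0 .05 0 0 0;0 0 0 0 0 0;0 0 .05 0 0 0;0 0 0 0 0 0;0 0 0 0 0 0'
```

```text
t: 20.65
tcp_pos: [0.5217, 0.0168, 0.1426]
tool_rot: [0.635, 0.773, -0.001, 0.0]
force: [-0.3, -0.9, -1.4]
finger_gap: 0.765
gripper_force: 28.2
t: 21.15
tcp_pos: [0.5222, 0.0166, 0.1219]
tool_rot: [0.635, 0.773, -0.0, 0.001]
force: [0.7, -0.4, -1.0]
finger_gap: 0.767
gripper_force: 28.2
t: 21.65
tcp_pos: [0.5222, 0.0166, 0.118]
tool_rot: [0.635, 0.773, -0.0, 0.001]
force: [0.5, -0.2, -1.8]
finger_gap: 0.767
gripper_force: 28.2
```

```bash
python3 -m crank '0 0 .05 0 0 0;0 0 0 0 0 0;0 0 .05 0 0 0;0 0 0 0 0 0;0 0 0 0 0 0';python3 -m crank '0 0 .03 0 0 0;0 0 0 0 0 0;0 0 .03 0 0 0;0 0 0 0 0 0;0 0 0 0 0 0'
```

```text
t: 22.15
tcp_pos: [0.5221, 0.0166, 0.1138]
tool_rot: [0.635, 0.773, -0.0, 0.001]
force: [0.2, 0.3, -1.7]
finger_gap: 0.755
gripper_force: 28.2
t: 22.65
tcp_pos: [0.5221, 0.0167, 0.1114]
tool_rot: [0.635, 0.773, -0.0, 0.001]
force: [0.2, 0.1, -2.0]
finger_gap: 0.769
gripper_force: 28.2
```

```bash
python3 -m crank '0 0 .03 0 0 0;0 0 0 0 0 0;0 0 .02 0 0 0;0 0 0 0 0 0;0 0 0 0 0 0'
```

```text
t: 23.15
tcp_pos: [0.5222, 0.0165, 0.1098]
tool_rot: [0.635, 0.773, -0.0, 0.001]
force: [-1.9, -1.8, 3.5]
finger_gap: 0.765
gripper_force: 28.5
```

```bash
python3 -m crank '0 0 0 0 0 0;0 0 0 0 0 0;0 0 0 0 0 0;0 0 0 0 0 0;0 0 0 0 0 0' 1; python3 -m crank '0 0 -.2 0 0 0;0 0 -.4 0 0 0;0 0 -.6 0 0 0;0 0 -.8 0 0 0;0 0 -.8 0 0 0'; python3 -m crank '0 .5 -.2 0 0 0;0 0 0 0 0 0;0 0 0 0 0 0;0 0 0 0 0 0;0 0 0 0 0 0'; python3 - <<'E'
from go import *
b=np.array([.522,.016])
for n in("wrist","scene","top"):
    P=cloud(snapshot(n)); q=P[near(P,b,.05)&(P[...,2]>.09)&(P[...,2]<.16)]
    if len(q)<20: print(n,len(q)); continue
    h=np.percentile(q[:,2],98); r=q[q[:,2]>h-.005]; print(n,h,len(r),circ(r) if len(r)>9 else'')
go([.506,.233,.21])
E
```

```text
t: 23.65
tcp_pos: [0.5222, 0.0167, 0.1094]
tool_rot: [0.635, 0.773, -0.0, 0.001]
force: [0.0, -0.4, -0.1]
finger_gap: 0.999
gripper_force: 0.0
t: 24.15
tcp_pos: [0.5217, 0.0169, 0.2229]
tool_rot: [0.635, 0.773, -0.0, 0.001]
force: [-0.3, -0.0, -0.4]
finger_gap: 1.0
gripper_force: 0.0
t: 24.65
tcp_pos: [0.5401, 0.0208, 0.2284]
tool_rot: [0.635, 0.773, -0.001, -0.0]
force: [-0.2, -0.5, -0.8]
finger_gap: 0.997
gripper_force: 0.0
wrist 0.14089692587117475 844 (array([0.52250462, 0.01490835, 0.03277636]), np.float64(0.00042161632899051044))
scene 0.13991423330135497 93 (array([0.52244497, 0.01645859, 0.03253264]), np.float64(0.0008399523744828028))
top 0.14333594853797288 8 
[0.541  0.0207 0.2289] go [5.376 0.171 0.463] [-0.001  0.001  0.   ] F [-0.2  0.1  0.8]
```

The first cup is fully home: rim at 0.141, centre about (0.5225,0.0155). Now cup_up.

```bash
python3 -m crank '.6 .02 0 0 0 0;.8 .03 0 0 0 0;.8 .03 0 0 0 0;.8 .03 0 0 0 0;.8 .03 0 0 0 0';python3 -m crank '.8 .03 .1 0 0 0;.6 .01 .2 0 0 0;.15 0 .3 0 0 0;0 0 .4 0 0 0;0 0 .4 0 0 0';python3 -m crank '0 0 .2 0 0 0;0 0 0 0 0 0;0 0 0 0 0 0;0 0 0 0 0 0;0 0 0 0 0 0'; python3 - <<'E'
from go import *
b=np.array([.506,.233])
P=cloud(snapshot("wrist")); q=P[near(P,b,.06)&(P[...,2]>.07)&(P[...,2]<.09)]; h=np.percentile(q[:,2],98); r=q[q[:,2]>h-.005]; c=circ(r); print(h,len(r),c)
go([*c[0][:2],.051])
E
```

```text
t: 25.3
tcp_pos: [0.5171, 0.172, 0.2289]
tool_rot: [0.635, 0.773, -0.001, 0.001]
force: [0.4, -0.1, -0.6]
finger_gap: 1.007
gripper_force: 0.0
t: 25.8
tcp_pos: [0.5071, 0.2316, 0.172]
tool_rot: [0.635, 0.773, -0.001, 0.001]
force: [0.4, -0.7, -0.8]
finger_gap: 0.999
gripper_force: 0.0
t: 26.3
tcp_pos: [0.5079, 0.2319, 0.1658]
tool_rot: [0.635, 0.773, 0.0, 0.002]
force: [-0.4, -0.1, -0.3]
finger_gap: 0.999
gripper_force: 0.0
0.08297627206288422 860 (array([0.50580757, 0.2327994 , 0.03278617]), np.float64(0.00043163182063339124))
[0.5078 0.2319 0.1658] go [ 0.036 -0.05   2.87 ] [0.001 0.001 0.   ] F [-1.8  0.2 -0.4]
```

```bash
python3 -m crank '.04 -.05 .5 0 0 0;0 0 .5 0 0 0;0 0 .5 0 0 0;0 0 .5 0 0 0;0 0 .4 0 0 0'; python3 -m crank '0 0 .3 0 0 0;0 0 .15 0 0 0;0 0 0 0 0 0;0 0 0 0 0 0;0 0 0 0 0 0'; python3 -c "
from go import *
go([.5058,.2328,.051])"
python3 -m crank '0 0 0 0 0 0;0 0 0 0 0 0;0 0 0 0 0 0;0 0 0 0 0 0;0 0 0 0 0 0' -1 25;python3 -m crank '0 0 0 0 0 0;0 0 0 0 0 0;0 0 0 0 0 0;0 0 0 0 0 0;0 0 0 0 0 0'
```

```text
t: 26.85
tcp_pos: [0.5052, 0.233, 0.0685]
tool_rot: [0.635, 0.773, -0.0, 0.001]
force: [-0.6, 0.4, 0.5]
finger_gap: 0.997
gripper_force: 0.0
t: 27.35
tcp_pos: [0.5058, 0.2331, 0.0519]
tool_rot: [0.635, 0.773, 0.0, 0.002]
force: [0.7, 0.1, -0.4]
finger_gap: 1.0
gripper_force: 0.0
[0.5058 0.2331 0.0519] go [-0.007 -0.001  0.022] [0.002 0.001 0.   ] F [ 0.7  0.1 -0.4]
t: 27.85
tcp_pos: [0.5056, 0.233, 0.0522]
tool_rot: [0.635, 0.773, 0.0, 0.002]
force: [-0.1, 0.0, 5.7]
finger_gap: 0.763
gripper_force: 26.9
t: 28.35
tcp_pos: [0.5056, 0.233, 0.0522]
tool_rot: [0.635, 0.773, 0.0, 0.002]
force: [-0.2, -1.4, 4.9]
finger_gap: 0.77
gripper_force: 26.9
```

```bash
python3 -m crank '0 0 -.2 0 0 0;0 0 -.4 0 0 0;0 0 -.6 0 0 0;0 0 -.7 0 0 0;0 0 -.7 0 0 0';python3 -m crank '0 0 -.7 0 0 0;0 0 -.7 0 0 0;0 0 -.5 0 0 0;0 0 -.3 0 0 0;0 0 0 0 0 0'; python3 -c "
from go import *
go([.5223,.0155,.245])"
```

```text
t: 28.85
tcp_pos: [0.5045, 0.233, 0.1561]
tool_rot: [0.635, 0.773, -0.001, 0.001]
force: [0.8, -0.3, -0.8]
finger_gap: 0.758
gripper_force: 28.2
t: 29.35
tcp_pos: [0.5057, 0.2335, 0.2449]
tool_rot: [0.635, 0.773, 0.001, 0.002]
force: [0.3, 0.8, 0.2]
finger_gap: 0.763
gripper_force: 28.2
[0.5057 0.2335 0.2449] go [-5.427e+00 -6.500e-01  4.000e-03] [0.003 0.001 0.   ] F [0.3 0.8 0.2]
```

```bash
python3 -m crank '-.5 -.06 0 0 0 0;-.8 -.1 0 0 0 0;-.8 -.1 0 0 0 0;-.8 -.1 0 0 0 0;-.8 -.1 0 0 0 0';python3 -m crank '-.8 -.1 0 0 0 0;-.6 -.06 0 0 0 0;-.33 -.03 0 0 0 0;0 0 0 0 0 0;0 0 0 0 0 0';python3 -m crank '0 0 0 0 0 0;0 0 0 0 0 0;0 0 0 0 0 0;0 0 0 0 0 0;0 0 0 0 0 0'; python3 - <<'E'
from go import *
go([.5223,.0155,.1412])
P=cloud(snapshot("scene")); b=np.array([.522,.015]); q=P[near(P,b,.06)&(P[...,2]>.13)&(P[...,2]<.142)]; print(len(q),circ(q) if len(q)>9 else'')
s=snapshot("wrist"); cv2.imwrite("pics/w7.png",s["image"][:,:,::-1])
E
```

```text
t: 29.85
tcp_pos: [0.5145, 0.0834, 0.2418]
tool_rot: [0.635, 0.773, -0.001, -0.0]
force: [0.2, 0.1, -2.2]
finger_gap: 0.767
gripper_force: 28.2
t: 30.35
tcp_pos: [0.5209, 0.0158, 0.2428]
tool_rot: [0.635, 0.773, -0.001, 0.0]
force: [-0.6, -0.4, -0.5]
finger_gap: 0.765
gripper_force: 28.2
t: 30.85
tcp_pos: [0.5215, 0.0155, 0.2436]
tool_rot: [0.635, 0.773, -0.0, 0.001]
force: [-0.6, 0.2, -1.0]
finger_gap: 0.763
gripper_force: 28.2
[0.5215 0.0155 0.2436] go [2.00e-03 1.70e-02 2.56e+00] [0.001 0.001 0.001] F [-0.6  0.2 -1. ]
168 (array([0.52239074, 0.01635976, 0.03226552]), np.float64(0.001055721719887904))
```

View pics/w7.png

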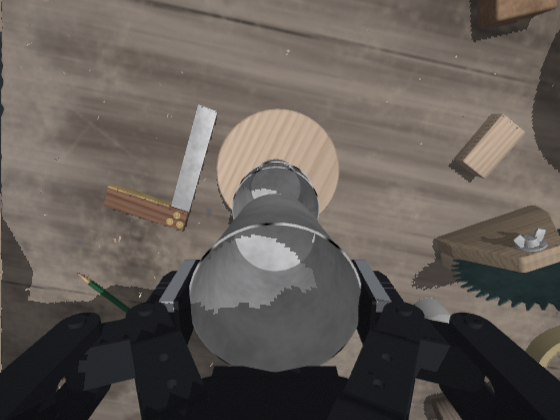

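The held cup (rim centre about (275,295)) is in line above the two-cup stack (rim about (276,195)), and the bench things are unchanged. Lowering 2.56 units, slowly at the end.

```bash
python3 -m crank '0 .02 .3 0 0 0;0 0 .4 0 0 0;0 0 .4 0 0 0;0 0 .35 0 0 0;0 0 .25 0 0 0';python3 -m crank '0 0 .2 0 0 0;0 0 .2 0 0 0;0 0 .1 0 0 0;0 0 .05 0 0 0;0 0 0 0 0 0'; python3 -m crank '0 0 .05 0 0 0;0 0 0 0 0 0;0 0 .05 0 0 0;0 0 0 0 0 0;0 0 0 0 0 0'
```

```text
t: 31.45
tcp_pos: [0.5216, 0.0152, 0.1738]
tool_rot: [0.635, 0.773, -0.001, 0.0]
force: [-0.1, -0.2, -0.6]
finger_gap: 0.767
gripper_force: 28.2
t: 31.95
tcp_pos: [0.5225, 0.0151, 0.1535]
tool_rot: [0.635, 0.773, -0.0, 0.001]
force: [0.2, -0.3, -1.1]
finger_gap: 0.764
gripper_force: 28.2
t: 32.45
tcp_pos: [0.5224, 0.0151, 0.1495]
tool_rot: [0.635, 0.773, -0.0, 0.001]
force: [-0.6, 0.7, -1.1]
finger_gap: 0.763
gripper_force: 28.2
```

```bash
python3 -m crank '0 0 .05 0 0 0;0 0 0 0 0 0;0 0 .05 0 0 0;0 0 0 0 0 0;0 0 0 0 0 0';python3 -m crank '0 0 .04 0 0 0;0 0 0 0 0 0;0 0 .03 0 0 0;0 0 0 0 0 0;0 0 0 0 0 0';python3 -m crank '0 0 .03 0 0 0;0 0 0 0 0 0;0 0 0 0 0 0;0 0 0 0 0 0;0 0 0 0 0 0'
```

```text
t: 32.95
tcp_pos: [0.5223, 0.0151, 0.1454]
tool_rot: [0.635, 0.773, -0.0, 0.001]
force: [-0.7, -0.3, -1.7]
finger_gap: 0.76
gripper_force: 28.2
t: 33.45
tcp_pos: [0.5224, 0.0151, 0.1427]
tool_rot: [0.635, 0.773, -0.0, 0.001]
force: [0.1, 1.2, -0.9]
finger_gap: 0.767
gripper_force: 28.2
t: 33.95
tcp_pos: [0.5224, 0.0151, 0.1415]
tool_rot: [0.635, 0.773, -0.0, 0.001]
force: [-0.2, 0.1, -1.0]
finger_gap: 0.762
gripper_force: 28.2
```

```bash
python3 -m crank '0 0 .03 0 0 0;0 0 0 0 0 0;0 0 .01 0 0 0;0 0 0 0 0 0;0 0 0 0 0 0'
```

```text
t: 34.45
tcp_pos: [0.5224, 0.0151, 0.14]
tool_rot: [0.635, 0.773, -0.0, 0.001]
force: [-0.6, -0.7, 0.4]
finger_gap: 0.763
gripper_force: 28.2
```

```bash
python3 -m crank '0 0 .015 0 0 0;0 0 0 0 0 0;0 0 0 0 0 0;0 0 0 0 0 0;0 0 0 0 0 0'; python3 -m crank '0 0 0 0 0 0;0 0 0 0 0 0;0 0 0 0 0 0;0 0 0 0 0 0;0 0 0 0 0 0' 1; python3 -m crank '0 0 -.2 0 0 0;0 0 -.4 0 0 0;0 0 -.6 0 0 0;0 0 -.8 0 0 0;0 0 -.8 0 0 0'; python3 -m crank '-.7 0 0 0 0 0;-.7 0 0 0 0 0;-.7 0 0 0 0 0;0 0 0 0 0 0;0 0 0 0 0 0'; python3 - <<'E'
from go import *
b=np.array([.522,.016])
for n in("wrist","scene","top"):
    s=snapshot(n); P=cloud(s); q=P[near(P,b,.045)&(P[...,2]>.02)&(P[...,2]<.19)]; cv2.imwrite(f"pics/end_{n}.png",s["image"][:,:,::-1])
    if len(q)<20: print(n,len(q)); continue
    h=np.percentile(q[:,2],98); r=q[q[:,2]>h-.005]; print(n,h,len(r),circ(r) if len(r)>9 else'')
a=cv2.imread("pics/end_scene.png"); c=cv2.imread("pics/end_top.png"); cv2.imwrite("pics/end.png",np.hstack([a[140:400,120:460],c[60:320,140:540]]))
E
```

```text
t: 34.95
tcp_pos: [0.5225, 0.0151, 0.1395]
tool_rot: [0.635, 0.773, -0.0, 0.001]
force: [-0.7, -0.6, 3.6]
finger_gap: 0.767
gripper_force: 28.4
t: 35.45
tcp_pos: [0.5224, 0.0151, 0.1392]
tool_rot: [0.635, 0.773, -0.0, 0.001]
force: [-0.8, 1.0, 0.8]
finger_gap: 1.002
gripper_force: 0.0
t: 35.95
tcp_pos: [0.522, 0.0154, 0.2527]
tool_rot: [0.635, 0.773, -0.0, 0.001]
force: [0.8, 1.2, -0.2]
finger_gap: 0.998
gripper_force: 0.0
t: 36.45
tcp_pos: [0.5384, -0.0673, 0.2518]
tool_rot: [0.635, 0.772, -0.0, 0.001]
force: [-0.4, 0.9, -1.0]
finger_gap: 0.997
gripper_force: 0.0
wrist 0.1697856631388786 1288 (array([0.5227311 , 0.01452811, 0.03267664]), np.float64(0.00046495107110623344))
scene 0.16783686906288 115 (array([0.52243366, 0.01645608, 0.03248397]), np.float64(0.000868623803579945))
top 0.17103365813530463 46 (array([0.52250604, 0.01441055, 0.03302945]), np.float64(0.0003793530444182974))
```

View pics/end.png

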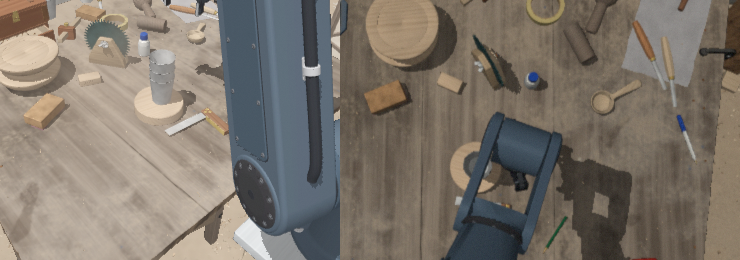

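The stack of three stands on the blank (left crop (162,80)), with the other things in place. I'll check the top rim's height and level before handing in.

```bash
python3 -m crank '0 0 0 0 0 0;0 0 0 0 0 0;0 0 0 0 0 0;0 0 0 0 0 0;0 0 0 0 0 0'; python3 - <<'E'
from go import *
P=cloud(snapshot("wrist")); b=np.array([.5226,.0148]); q=P[near(P,b,.04)&(P[...,2]>.12)&(P[...,2]<.19)]; print(np.percentile(q[:,2],98))
an=np.degrees(np.arctan2(q[:,1]-b[1],q[:,0]-b[0]))
for h in range(-180,180,45):
    r=q[np.abs((an-h+180)%360-180)<12]; print(h,len(r),r[:,2].max().round(4) if len(r) else '')
# heights of the other things, now vs. first top picture
P0=cloud(dict(np.load("pics/top0.npz"))); s=snapshot("top"); P1=cloud(s); D=np.abs(P1[...,2]-P0[...,2])>.008; D[240:,:]&=False
n,l,st,c=cv2.connectedComponentsWithStats(D.astype(np.uint8)); print([(tuple(c[i].round()),st[i,4]) for i in range(1,n) if st[i,4]>25])
E
```

```text
t: 37.1
tcp_pos: [0.5386, -0.067, 0.2515]
tool_rot: [0.635, 0.773, -0.0, 0.001]
force: [-1.0, 0.1, -0.1]
finger_gap: 0.998
gripper_force: 0.0
0.17002566123432067
-180 362 0.1708
-135 289 0.1709
-90 253 0.1706
-45 264 0.1706
0 326 0.1706
45 406 0.1715
90 461 0.1709
135 433 0.1714
[((np.float64(73.0), np.float64(39.0)), np.int32(81)), ((np.float64(17.0), np.float64(38.0)), np.int32(26)), ((np.float64(36.0), np.float64(49.0)), np.int32(92)), ((np.float64(49.0), np.float64(49.0)), np.int32(29)), ((np.float64(102.0), np.float64(50.0)), np.int32(26)), ((np.float64(552.0), np.float64(52.0)), np.int32(34)), ((np.float64(14.0), np.float64(70.0)), np.int32(328)), ((np.float64(540.0), np.float64(56.0)), np.int32(28)), ((np.float64(42.0), np.float64(59.0)), np.int32(26)), ((np.float64(66.0), np.float64(67.0)), np.int32(49)), ((np.float64(48.0), np.float64(65.0)), np.int32(44)), ((np.float64(74.0), np.float64(69.0)), np.int32(29)), ((np.float64(40.0), np.float64(76.0)), np.int32(53)), ((np.float64(66.0), np.float64(77.0)), np.int32(37)), ((np.float64(57.0), np.float64(80.0)), np.int32(46)), ((np.
[... 2243 characters left out ...]
t64(206.0)), np.int32(38)), ((np.float64(76.0), np.float64(206.0)), np.int32(55)), ((np.float64(552.0), np.float64(213.0)), np.int32(96)), ((np.float64(46.0), np.float64(211.0)), np.int32(39)), ((np.float64(526.0), np.float64(222.0)), np.int32(95)), ((np.float64(73.0), np.float64(221.0)), np.int32(148)), ((np.float64(539.0), np.float64(221.0)), np.int32(103)), ((np.float64(41.0), np.float64(229.0)), np.int32(203)), ((np.float64(187.0), np.float64(228.0)), np.int32(252)), ((np.float64(81.0), np.float64(233.0)), np.int32(164)), ((np.float64(539.0), np.float64(234.0)), np.int32(53)), ((np.float64(204.0), np.float64(233.0)), np.int32(29)), ((np.float64(397.0), np.float64(237.0)), np.int32(146))]
```

The top rim is level at 0.171 on all sides. On the bench top (above image row 240, the part compared) the only changes are the arm and the two cups that were moved; the rest is noise from the floor. Handing in.

```bash
python3 -c "
from station import manip
print(manip.sign_off())"
```

```text
the job is handed in; nothing more can be done
None
```

The tipped tumbler was stood up on the bench and let go, then it and the other standing tumbler were nested fully home on the blank (top rim level at 171 mm), and the job was handed in at about 37 s; no disturbance to the other things was seen, though the try square and pencil were checked only by eye.

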